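# Refit the spring-held idler roller in a bread-tray transfer unit

### The arm

A 6-joint arm with a two-finger parallel gripper is mounted at the origin on the work surface. World frame = base frame: x ahead of the robot, y to its left, z up, the work surface at z = 0. Lengths are in m, angles in rad, forces in N, time in s.
With the tool pointing down it reaches from about 0.375 to 0.975 m from the base axis. Payload 3.8 kg.
Tool frame: the origin (TCP) lies midway between the tips of the shut fingers; the grasp point (between the pads) lies 19 mm behind it; x points along the fingers, y is the direction in which the jaws open and shut, and the axes are right-handed (so a half turn about x gives the same grasp; the last joint's range is limited). The gripper opens to 88 mm and grips with 3 to 60 N. Pads are 18 mm wide; open, the fingers measure 123 mm over their backs; the gripper's body (75 mm by 187 mm) begins 45 mm behind the grasp point.
Start: joints at [1.138, 0.264, 1.604, -0, 1.274, -0.037], TCP at [0.26, 0.623, 0.239] pointing down, gripper open.
Joint ranges: [-2.63, 2.63], [-0.94, 2.18], [0.31, 2.57], [-1.31, 4.45], [0, 2.66], [-2.55, 2.55]. Speed limits (rad/s): [2.57, 2.57, 3.14, 3.14, 3.14, 3.14].

### API

Orientations are given as a rotation vector (axis times angle).
In Python, from cell import manip, inverse_kinematics, cams, order gives the robot as it stands. Calls block until the motion is done:
- manip.move_pose(position, orientation): joint-space move of the TCP to a pose.
- manip.move_linear(position, rate=0.15, rot=None): straight line of the TCP; rot=None keeps the orientation; rate is the mean speed in m/s.
- manip.set_joints(angles): joint-space move.
- manip.set_gripper(opening, force=None): finger opening in m; force is the grip in N (None keeps the last); returns when the fingers have stopped.
- manip.dwell(seconds).
- inverse_kinematics(position, orientation): joint angles nearest the present ones, or None.
- manip.state(): the state.
- cams.capture(name): name is "side" or "top"; returns a dict with "image" (480x640x3 uint8, blue, green, red), "z_map" (480x640 float32, m along the optical axis (not along the pixel's ray), 0 where there is no reading), "intrinsics" (3x3 intrinsics, pixels), "position" and "orientation" of the camera in the world. Camera axes: x right, y down, z forward; pixel columns grow to the right and rows downward; lengths in m; the calibration is good to about 2 mm. A picture is of the moment at which its call begins.
A pose or a line that the arm cannot do raises manip.IKError and nothing moves.
- order.close_job(): hands the job in, once; it reports no verdict.
The state is a dict: "clock": time; "joint_pos": joint angles; "joint_velocities": joint speeds; "tau": joint torques, N m; "tool_pos": TCP position; "tcp_rot": TCP orientation; "contact_force": force on the tool from outside, world axes, zero at the start; "moment": the same for the moment, N m; "gripper_width": finger opening in m.
Only numpy, scipy, OpenCV 4.12 (cv2) and the standard library are available. Lean on these libraries where they do the work, as an engineer would, in place of code of your own. Each camera call takes 0.05 s, during which the arm holds its last target.

### The job

Take the loose steel roller from its stand and refit it in the empty middle place of the tray transfer unit: with the roller tipped, tuck one axle end under the bridge and press the spring pad back with it, then tip the other end down and let the spring slide it home under the keeper lip. Feel your way gently: never press the roller hard against the unit (stay under 35 N, so do not drive the spring hard against its stop), and leave the tools and the jar where they are.

Things in the scene. Friction and masses are not known exactly. Their poses are not given: they have to be found in the camera images.
- mount: Grey tray transfer unit, fixed. Origin: underside centre of its base plate (180 x 250 x 8 mm) on the table. Two 25 mm rollers stay fitted along y at x = -72 and +72 mm. Between them at x = 0 an aluminium carriage (saddle at -y, keeper at +y) takes the loose roller along y, axis 70 mm above the table. Between saddle and keeper nothing stands higher than 11 mm above the table.
- carriage_nominal (a point): Point on the mount at x = y = 0, 70 mm above the table: the centre of the seated roller if the carriage sat at its nominal place. The carriage is bolted through slots and really sits up to 8 mm either way along the mount's y, different each time and NOT reported: find it by feel or sight. The y values given for saddle, keeper and pad are nominal and shift together.
- saddle (a point): Spring saddle, fixed to the carriage (point reported: nominal mount y = -70 mm, on its floor). Floor 64 mm above the table from y = -64.5 to -96; slot 18 mm wide, side walls 6 mm high, flaring outward above. A bridge bar crosses over the slot from y = -70 to -76, underside 82, top 86 mm above the table. The spring pad stands in the slot.
- keeper (a point): Keeper pocket, fixed to the carriage (point reported: nominal mount y = +75 mm, on its floor). Floor 64 mm above the table from y = +60 to the end wall's face at +75; slot 18 mm wide, flared above. A lip covers y = +70 to +75, underside 79, top 83 mm above the table. Seated, the roller is level, this end against the end wall, the other end pressing the pad 3 mm in.
- pad (a point): Steel spring pad in the saddle, 17 mm wide, 65 to 81 mm above the table (point reported: on its free face, axis height, at nominal mount y = -72 mm; it does not follow the pad). It slides towards mount -y, 11.5 mm to a hard stop. 4 N preload + 1.2 N per mm: 7.6 N seated, 17.8 N at the stop, then steep. The keeper end drops past the lip only with the pad at least 8.5 mm in (14.2 N).
- roller: The loose steel roller, 0.25 kg or somewhat lighter or heavier: body 30 mm diameter and 100 mm long, with a 12 mm diameter axle stub 25 mm long at each end (150 mm over all, ends alike). Origin at its centre, x along its axis. Too long for the gap between bridge and lip, it goes in only tipped: spring end just above the saddle floor, other end 9 to 18 degrees up (15 is good).
- stand: Grey plastic stand on which the roller starts, fixed; base 160 x 50 x 6 mm, its x along the roller. Two V blocks 12 mm wide at x = -63 and +63 mm carry the stubs, roller axis 55 mm above the table; the space under and beside the roller body is free. Origin: centre of the underside.
- screwdriver: A screwdriver lying on the table, 170 mm long, handle to its -x. Bystander: leave it. Origin on its underside.
- wrench: A wrench lying on the table, 160 mm long along its x. Bystander: leave it. Origin on its underside.
- jar: A closed jar, 56 mm diameter, 70 mm tall, standing. Bystander: leave it. Origin: centre of its underside.
There are look-alikes about, which are no part of the job. What is shaped like the roller but blue or orange is not meant.

How it is judged:
On the way:
1. in the middle place, one end of the roller presses on the unit's spring pad with more than 10 N while the other end is raised (roller tipped by more than 4 degrees) (x of roller in the frame of mount between -0.01 and 0.01 m and y of roller in the frame of mount between -0.03 and 0.015 m and z of roller in the frame of mount between 0.06 and 0.11 m and contact force between roller and mount above 10 N and (angle between roller's own x axis and vertical below 1.5 rad or angle between roller's own x axis and vertical above 1.64 rad)), for 0.05 s.
At the end, for the whole second after the job is handed in: The roller rests still and level in the middle place: centre within 5 mm in x and 11.5 mm in y of the mount's axes, 67 to 73 mm above the table, axis within 0.05 rad of the mount's y; held between spring and end wall (contact forces on it add up to over 10 N) (x of roller in the frame of mount between -0.005 and 0.005 m and y of roller in the frame of mount between -0.0115 and 0.0115 m and z of roller in the frame of mount between 0.067 and 0.073 m and angle between the x axis of roller and the y axis of mount, either way round below 0.05 rad and contact force between roller and mount above 10 N and linear speed of roller below 0.02 m/s); the robot touches nothing.
It fails at once if the roller is pressed against the transfer unit (spring, saddle and keeper together) with more than 35 N (contact force between roller and mount above 35 N).
It fails at once if the screwdriver is shoved more than 30 mm (distance of screwdriver from where it was at the start of the episode above 0.03 m).
It fails at once if the wrench is shoved more than 30 mm (distance of wrench from where it was at the start of the episode above 0.03 m).
It fails at once if the jar is shoved more than 30 mm (distance of jar from where it was at the start of the episode above 0.03 m).
It also fails if it takes over 69 s, if anything falls off the work surface, if the arm or the gripper's body presses on something with over 40 N, if the wrist force passes 120 N, or if a joint passes its speed limit or range.

## Working session

There is one attempt and no reset: what is moved stays moved. The work goes in short steps, each a Python script; the robot and the scene stay as the last script left them, time stands still between calls to the robot, and variables do not carry over. Pictures are saved under pics/ and viewed, and the job is handed in when it is done.

```bash
ls; mkdir -p pics
python3 - <<'E'
from cell import manip,cams
import cv2,numpy as np
for n in("top","side"):
    c=cams.capture(n); cv2.imwrite(f"pics/{n}0.png",c["image"]); np.savez(f"{n}0.npz",**c)
    print(n,c["intrinsics"].tolist(),c["position"],c["orientation"])
print(manip.state())
E
```

```text
pics
top [[615.9905199304444, 0.0, 328.3063655193347], [0.0, 615.9905199304444, 244.19717104913423], [0.0, 0.0, 1.0]] [ 0.5213924  -0.07345839  1.2266869 ] [-2.16496088  2.20520446 -0.03026696]
side [[582.5578429980344, 0.0, 324.50735211939434], [0.0, 582.5578429980344, 246.50720001332851], [0.0, 0.0, 1.0]] [ 0.5308148  -1.05429932  0.90533896] [-2.24532335  0.0458007  -0.0439085 ]
{'clock': 0.1, 'joint_pos': array([ 1.13810629e+00,  2.64716982e-01,  1.60521468e+00,  3.12673285e-06,
        1.27370021e+00, -3.68776659e-02]), 'joint_velocities': array([ 0.00118056, -0.00256737, -0.0043667 , -0.00021623, -0.00014104,
        0.00072446]), 'tau': array([ 2.29709358e-04, -5.03623796e+01, -3.58066821e+01,  7.31274113e-02,
        2.33419170e-02, -5.28548367e-05]), 'tool_pos': array([0.25997286, 0.62224201, 0.2374984 ]), 'tcp_rot': array([ 0.30895832,  1.54888059, -0.31208947]), 'contact_force': array([ 0.1715583 , -0.20907544,  0.17245607]), 'moment': array([ 0.05856483, -0.01018071, -0.04952113]), 'gripper_width': 0.08796872250440985}
```

View pics/top0.png

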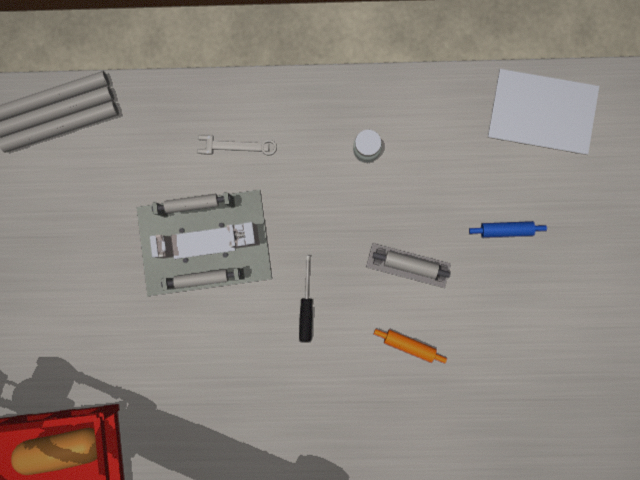

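View pics/side0.png

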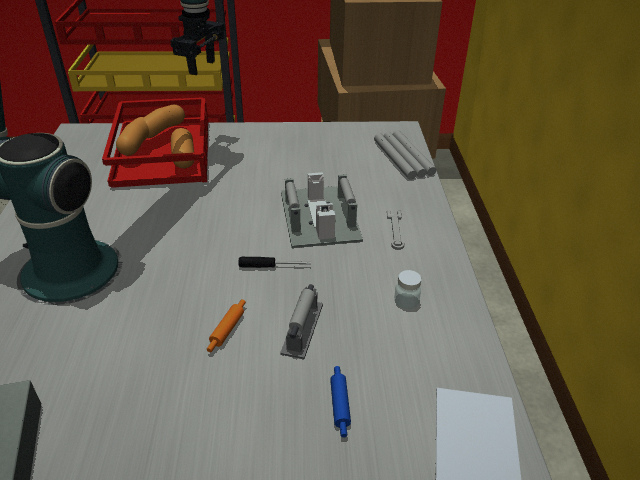

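Run:
```python
import cv2
t=cv2.imread("pics/top0.png");s=cv2.imread("pics/side0.png")
cv2.imwrite("pics/a.png",cv2.resize(t[180:305,125:285],None,fx=5,fy=4.8,interpolation=cv2.INTER_CUBIC)[:600])
a=cv2.resize(s[160:255,265:375],(700,600),interpolation=cv2.INTER_CUBIC);cv2.imwrite("pics/b.png",a)
cv2.imwrite("pics/c.png",cv2.resize(t[230:300,355:460],(800,533),interpolation=cv2.INTER_CUBIC))
```

```text
(no output)
```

View pics/a.png

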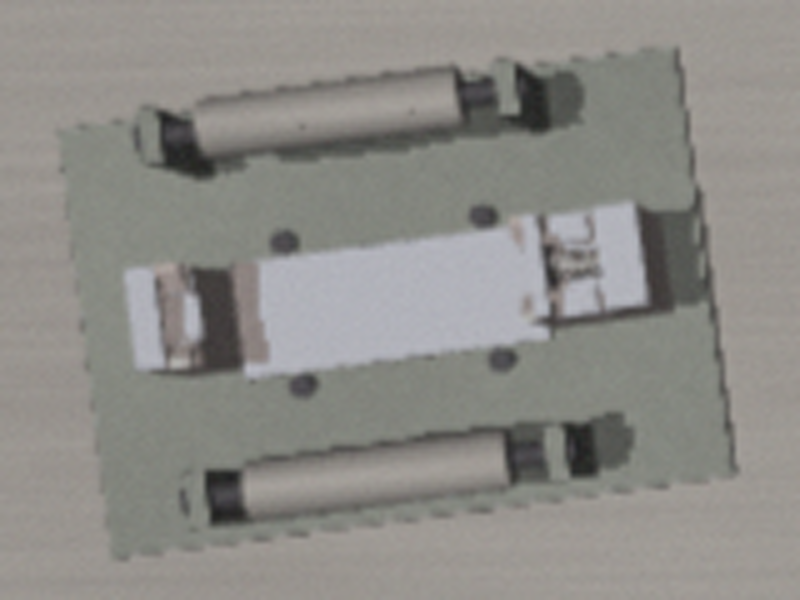

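View pics/b.png

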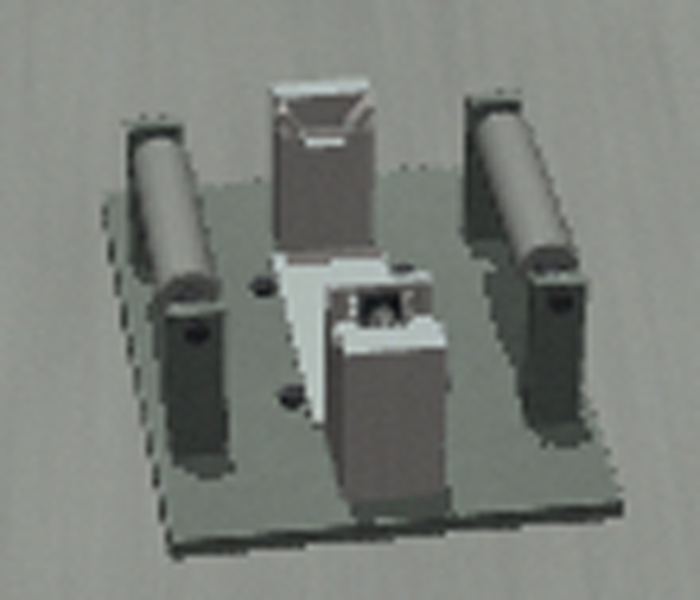

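View pics/c.png

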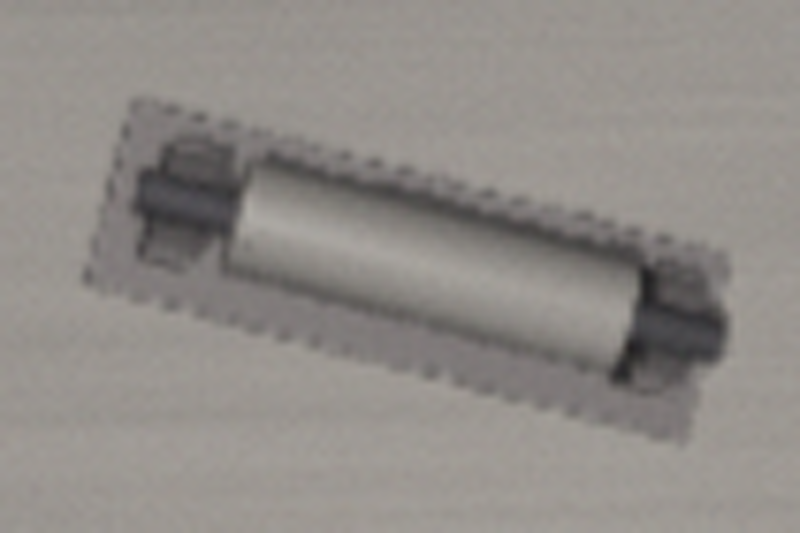

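```bash
cat > h.py <<'E'
import numpy as np,cv2
from scipy.spatial.transform import Rotation as R
def load(n): return dict(np.load(n))
def ray(c,uv,z):
    uv=np.atleast_2d(uv).astype(float);K=c["intrinsics"]
    d=np.c_[(uv[:,0]-K[0,2])/K[0,0],(uv[:,1]-K[1,2])/K[1,1],np.ones(len(uv))]
    d=d@R.from_rotvec(c["orientation"]).as_matrix().T
    p=c["position"];t=(z-p[2])/d[:,2]
    return p+d*t[:,None]
def cloud(c):
    K=c["intrinsics"];v,u=np.mgrid[:480,:640];z=c["z_map"]
    P=np.stack([(u-K[0,2])/K[0,0]*z,(v-K[1,2])/K[1,1]*z,z],-1)
    return P@R.from_rotvec(c["orientation"]).as_matrix().T+c["position"]
def proj(c,P):
    P=np.atleast_2d(P);q=(P-c["position"])@R.from_rotvec(c["orientation"]).as_matrix();K=c["intrinsics"]
    return np.c_[q[:,0]/q[:,2]*K[0,0]+K[0,2],q[:,1]/q[:,2]*K[1,1]+K[1,2]]
E
python3 - <<'E'
from h import *
np.set_printoptions(precision=4,suppress=True,linewidth=250)
t=load("top0.npz");im=t["image"];hsv=cv2.cvtColor(im,cv2.COLOR_BGR2HSV)
print("green",im[200,220],hsv[200,150],im[285,230],hsv[285,155],"table",im[330,220],hsv[330,220])
P=cloud(t)
print("table z",np.median(P[320:340,200:280,2]),P[120:130,300:310,2].mean())
np.set_printoptions(precision=0,suppress=True,linewidth=300)
print("heights mm, block right"); print(P[218:256,230:262,2]*1000)
print("left"); print(P[228:262,145:175,2]*1000)
E
```

```text
green [70 67 68] [ 15  13 152] [129 132 137] [ 34  14 131] table [147 150 156] [ 10  15 156]
table z 0.0008002144397022404 0.01275009914176713
heights mm, block right
[[11.  5.  4. ...  9. 10. 10.]
 [ 7.  9.  4. ...  9.  9. 10.]
 [ 8.  8.  9. ...  8.  7.  6.]
 ...
 [ 6.  6.  8. ... 10.  8.  3.]
 [12. 12.  9. ... 10.  8.  9.]
 [ 5.  5. 11. ...  8.  6.  6.]]
left
[[ 6. 11.  9. ... 11.  8.  6.]
 [10.  9.  6. ...  5.  2.  8.]
 [12.  9. 11. ...  8.  6. 11.]
 ...
 [ 7.  9. 11. ... 10.  9.  8.]
 [ 9.  9.  7. ... 13.  8.  8.]
 [ 5.  7.  8. ...  6.  8.  5.]]
```

Run:
```python
from h import *
import sys
np.set_printoptions(threshold=sys.maxsize,linewidth=300)
t=load("top0.npz");im=t["image"]
P=cloud(t)
for r,c in((100,300),(350,200),(350,300),(300,500),(180,450),(180,300)): print(r,c,np.round(np.median(P[r-8:r+8,c-8:c+8].reshape(-1,3),0),4))
Z=(P[...,2]*1000).astype(int)
print("right");print(Z[220:254,228:262])
print("left");print(Z[228:262,146:178])
lab=cv2.cvtColor(im,cv2.COLOR_BGR2LAB).astype(int)
for r,c in((200,180),(258,215),(285,255),(330,220),(280,320),(200,280)): print(im[r-3:r+3,c-3:c+3].reshape(-1,3).mean(0),lab[r-3:r+3,c-3:c+3].reshape(-1,3).mean(0))
```

```text
100 300 [8.768e-01 5.500e-03 8.000e-04]
350 200 [0.3784 0.2129 0.0006]
350 300 [0.376  0.0134 0.0007]
300 500 [ 0.4682 -0.3819  0.0009]
180 450 [ 7.077e-01 -2.910e-01  5.000e-04]
180 300 [7.136e-01 8.100e-03 5.000e-04]
right
[[   7    7    7    8    9    6    9    4    8   10    8    7    8    9    3    9   10    7    9    6    3    5    5   10    9    9    5    6    6    6    5    8    6    5]
 [  11   10    6    6    7   10   11    7    8    9   11    9    6    7    9    7   10    8   11   10   10   11   10    8    6    8    5    7    9   11    5    9    6    6]
 [   8    8    7    3   11    9    9    8   10   12   10    8    7    7    9    4    5    8    6    9    9    6   10   76    9   10   10   10    7    9    7    8    7    7]
 [   8    9    9   12    8    6    6    5   10    7    4    4   12    9    4    9   80   83   80   75   82   79   83   85   75   61    4    8    5    9    8    5    8    6]
 [   4    9    4    9   10    8   10   11   10    5    9    9   10   69   63   65   81   82   82   80   81   81   79   79   77   62   51   34   12    7    4    8    5    5]
 [  81   8
[... 10347 characters left out ...]
 11    7    8   12    7    7    8    7   10]
 [   7    7   12    8   10    6    8   10   10    8    7    8    8   11    6    8    7    8   10    7   12    7    9    8   11    9    6    7    4    9    8   10]]
[127.19444444 131.83333333 135.72222222] [141.02777778 128.55555556 131.        ]
[125.94444444 133.30555556 131.30555556] [141.13888889 125.77777778 131.69444444]
[147.05555556 152.30555556 156.55555556] [161.19444444 128.58333333 131.33333333]
[148.47222222 153.61111111 158.05555556] [162.55555556 128.75       131.25      ]
[144.94444444 149.83333333 154.47222222] [158.86111111 128.80555556 131.25      ]
[145.41666667 150.94444444 154.97222222] [159.77777778 128.36111111 131.44444444]
```

```bash
cat > m.py <<'E'
from h import *
def fitrect(c,roi,thr=-0.015,z=0.008):
    im=cv2.GaussianBlur(c["image"],(5,5),0).astype(float)
    g=(im[...,1]-im[...,2])/(im.sum(2)+1)*3
    m=(g>thr).astype(np.uint8)*255
    mm=np.zeros_like(m);x0,y0,x1,y1=roi;mm[y0:y1,x0:x1]=m[y0:y1,x0:x1]
    mm=cv2.morphologyEx(mm,cv2.MORPH_OPEN,np.ones((3,3)))
    mm=cv2.morphologyEx(mm,cv2.MORPH_CLOSE,np.ones((7,7)))
    cn=max(cv2.findContours(mm,cv2.RETR_EXTERNAL,cv2.CHAIN_APPROX_NONE)[0],key=cv2.contourArea)
    return cn,mm
E
python3 - <<'E'
from m import *
np.set_printoptions(precision=4,suppress=True)
for n,roi in(("top",(125,180,285,305)),("side",(265,160,375,255))):
    c=load(n+"0.npz");cn,mm=fitrect(c,roi)
    o=c["image"].copy();cv2.drawContours(o,[cn],-1,(0,0,255),1)
    x0,y0,x1,y1=roi;cv2.imwrite(f"pics/fit_{n}.png",cv2.resize(o[y0:y1,x0:x1],None,fx=4,fy=4,interpolation=0))
    w=ray(c,cn[:,0,:],0.008)[:,:2]
    r=cv2.minAreaRect((w*1000).astype(np.float32));print(n,r,cv2.contourArea(cn))
E
```

```text
top ((592.2992553710938, 202.00930786132812), (185.6370391845703, 252.70184326171875), 6.5906267166137695) 10670.5
side ((600.145751953125, 260.138916015625), (449.2489318847656, 330.064453125), 88.7850570678711) 10246.0
```

View pics/fit_top.png

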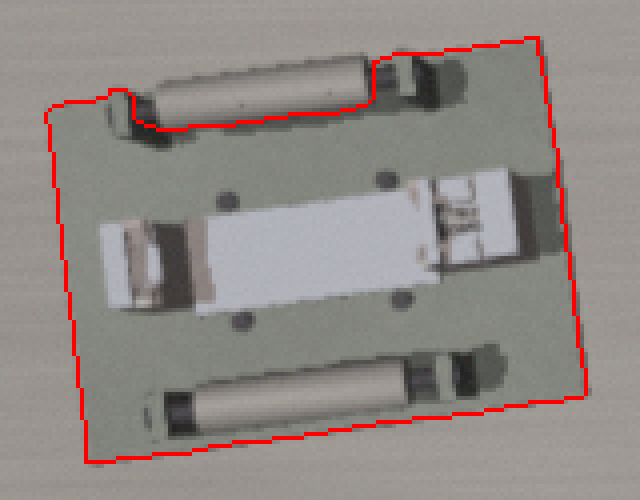

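View pics/fit_side.png

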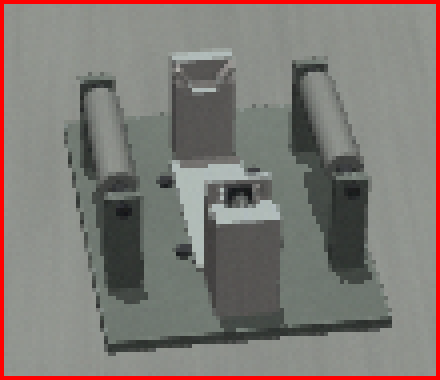

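Run:
```python
from m import *
np.set_printoptions(precision=4,suppress=True)
c=load("top0.npz");cn,mm=fitrect(c,(125,180,285,305))
w=ray(c,cn[:,0,:]+0.0,0.008)[:,:2]*1000
a=np.radians(6.6);o=np.array([592.3,202.])
for it in range(3):
    Rm=np.array([[np.cos(a),-np.sin(a)],[np.sin(a),np.cos(a)]])
    q=(w-o)@Rm
    L={}
    for nm,ax,s,lo,hi in(("L",1,1,-80,70),("Rr",1,-1,-80,80),("bot",0,-1,-115,115),("topR",0,1,-120,-70),("topL",0,1,100,123)):
        h=125 if ax==1 else 90
        k=(abs(q[:,ax]-s*h)<5)&(q[:,1-ax]>lo)&(q[:,1-ax]<hi)
        if k.sum()<5: print(nm,k.sum());continue
        p=np.polyfit(q[k,1-ax],q[k,ax],1);L[nm]=p
        print(nm,k.sum(),"slope deg",np.degrees(p[0]),"at0",p[1],"std",np.std(q[k,ax]-np.polyval(p,q[k,1-ax])))
    da=np.mean([-L["L"][0]*-1*-1, -L["Rr"][0],L["bot"][0]*-1*-1]) if 0 else np.mean([L["L"][0],L["Rr"][0],-L["bot"][0]])
    dy=(L["L"][1]+L["Rr"][1])/2; dx=L["bot"][1]+90
    o=o+Rm@np.array([dx,dy]); a+=da
    print(np.degrees(a),o,"\n")
np.save("mount.npy",[o[0]/1e3,o[1]/1e3,a])
# carriage heights in mount frame using depth
P=cloud(c);Rm=np.array([[np.cos(a),-np.sin(a)],[np.sin(a),np.cos(a)]])
q=(P[...,:2]*1000-o)@Rm;z=P[...,2]*1000
def prof(sel,bins,ax):
    for b in bins:
        k=sel&(abs(q[...,ax]-b)<1.0)
        if k.sum(): print(b,int(k.sum()),np.percentile(z[k],[10,50,90]).round(0))
ok=z<100
print("y profile centre |x|<6");prof(ok&(abs(q[...,0])<6),range(-112,-55,2),1);print();prof(ok&(abs(q[...,0])<6),range(50,102,2),1)
# lateral extents: high points of blocks
for nm,lo,hi in(("saddle",-105,-62),("keeper",60,95)):
    k=ok&(q[...,1]>lo)&(q[...,1]<hi)&(abs(q[...,0])<40)&(z>66)
    print(nm,np.percentile(q[...,0][k],[0.5,2,50,98,99.5]),np.percentile(q[...,1][k],[0.5,2,98,99.5]))
```

```text
L 74 slope deg 0.1714134725013676 at0 125.19200323123441 std 0.5920663087745064
Rr 80 slope deg 0.19343822501211053 at0 -124.76679918480012 std 0.6701471867298733
bot 115 slope deg -0.10230233561345059 at0 -91.05821098708773 std 0.6964492334391573
topR 25 slope deg -0.9457164122397562 at0 87.63578311286993 std 0.5864869243540187
topL 11 slope deg 1.4972738402477088 at0 85.8458175347307 std 0.5641741015899984
6.755718011042309 [591.2244 202.0896] 

L 74 slope deg -0.0035839924928961443 at0 124.97240415796483 std 0.5911124846902045
Rr 79 slope deg 0.03192144095316846 at0 -124.98499573287188 std 0.673937841790941
bot 115 slope deg 0.05339880377155135 at0 -90.00027527930959 std 0.6964484256602823
topR 24 slope deg -0.6180631215064595 at0 88.9477792435012 std 0.5856810921218925
topL 11 slope deg 1.6518985247208657 at0 86.9184202218181 std 0.5642162410398339
6.74736422593855 [591.2248 202.0833] 

L 74 slope deg 0.004768214367973973 at0 124.97870000368323 std 0.5911124855808628
Rr 79 slope deg 0.04027342487929188 at0 -124.97871159537993 std 0.6739379036971499
bot 115 slope deg 0.04504592426
[... 584 characters left out ...]
. 79.]
-80 8 [67. 74. 77.]
-78 5 [68. 73. 74.]
-76 13 [73. 80. 83.]
-74 6 [81. 88. 89.]
-72 10 [84. 87. 91.]
-70 6 [85. 88. 90.]
-68 2 [83. 84. 85.]
-66 1 [69. 69. 69.]
-64 4 [64. 65. 67.]

50 5 [ 9. 10. 12.]
52 8 [10. 12. 16.]
54 8 [11. 14. 16.]
56 5 [ 9. 12. 15.]
58 4 [ 9. 12. 13.]
60 22 [11. 26. 60.]
62 38 [14. 41. 63.]
64 6 [62. 64. 66.]
66 9 [64. 66. 69.]
68 4 [63. 64. 65.]
70 9 [62. 66. 83.]
72 14 [64. 73. 84.]
74 15 [64. 79. 86.]
76 9 [61. 84. 86.]
78 9 [81. 84. 86.]
80 4 [83. 84. 86.]
82 7 [80. 84. 86.]
saddle [-20.7693 -20.4923  -1.3291  18.7939  19.3291] [-104.7143 -104.2663  -64.2426  -63.281 ]
keeper [-21.1687 -20.8533  -1.0601  18.8568  19.3209] [60.4226 60.9239 82.438  82.788 ]
```

Run:
```python
from m import *
np.set_printoptions(precision=4,suppress=True)
t=load("top0.npz");s=load("side0.npz")
P=cloud(t);z=P[...,2]
m=np.zeros(z.shape,bool);m[235:295,360:458]=True
k=m&(z>0.045)&(z<0.09)
p=P[k]; r=cv2.minAreaRect((p[:,:2]*1000).astype(np.float32)); print("depth top pts",k.sum(),r,np.percentile(p[:,2],[50,95]))
k2=m&(z>0.058)&(z<0.09);p=P[k2];c=p[:,:2].mean(0);u=np.linalg.svd(p[:,:2]-c)[2][0];print("body",c,np.degrees(np.arctan2(u[1],u[0])))
q=(p[:,:2]-c)@u;print(np.percentile(q,[1,99]))
# stand base rect from depth/colour: darker
im=cv2.GaussianBlur(t["image"],(3,3),0);g=cv2.cvtColor(im,cv2.COLOR_BGR2GRAY)
mm=((g<138)&m).astype(np.uint8)*255
mm=cv2.morphologyEx(mm,cv2.MORPH_CLOSE,np.ones((15,15)))
cn=max(cv2.findContours(mm,cv2.RETR_EXTERNAL,cv2.CHAIN_APPROX_NONE)[0],key=cv2.contourArea)
w=ray(t,cn[:,0,:],0.006)[:,:2]*1000;print("stand rect",cv2.minAreaRect(w.astype(np.float32)))
# side
Q=cloud(s);zs=Q[...,2];m=np.zeros(zs.shape,bool);m[275:365,275:330]=True
k=m&(zs>0.058)&(zs<0.09);p=Q[k];c=p[:,:2].mean(0);u=np.linalg.svd(p[:,:2]-c)[2][0];q=(p[:,:2]-c)@u
print("side body",k.sum(),c,np.degrees(np.arctan2(u[1],u[0])),np.percentile(q,[1,99]),c+u*np.mean(np.percentile(q,[1,99])), np.percentile(p[:,2],[50,95]))
print("side table z",np.median(zs[230:240,200:220]))
# mount in side view
mo=np.load("mount.npy");a=mo[2];Rm=np.array([[np.cos(a),-np.sin(a)],[np.sin(a),np.cos(a)]])
for nm,C in(("top",P),("side",Q)):
    q=(C[...,:2]-mo[:2])@Rm*1000;zz=C[...,2]*1000
    for b,lo,hi in(("saddle",-105,-62),("keeper",60,95)):
        k=(q[...,1]>lo)&(q[...,1]<hi)&(abs(q[...,0])<40)&(zz>66)&(zz<100)
        print(nm,b,k.sum(),np.percentile(q[...,0][k],[1,50,99]),np.percentile(q[...,1][k],[1,99]),np.percentile(zz[k],[50,98]))
    for xx in(-72,72):
        k=(abs(q[...,0]-xx)<25)&(abs(q[...,1])<40)&(zz>74)&(zz<110);print(nm,"fixed roller",q[...,0][k].mean(),np.percentile(zz[k],95), "max nearby",np.percentile(zz[(abs(q[...,0]-xx)<25)&(abs(q[...,1])<110)&(zz<200)],99.5))
```

```text
depth top pts 1115 ((538.2533569335938, -203.59487915039062), (149.73780822753906, 29.31545639038086), 74.26790618896484) [0.066  0.0724]
body [ 0.5381 -0.2032] 74.18247498939994
[-0.0719  0.0705]
stand rect ((538.72021484375, -205.23431396484375), (167.0877227783203, 53.3429069519043), 74.32434844970703)
side body 641 [ 0.5386 -0.2109] -106.83572695790564 [-0.0791  0.0666] [ 0.5404 -0.2049] [0.0684 0.0736]
side table z 0.0030133658264450136
top saddle 425 [-20.6596  -1.3291  19.0832] [-104.596   -63.3947] [78.4467 89.5367]
top keeper 260 [-21.0823  -1.0601  19.1455] [60.5888 82.6958] [81.7544 87.2706]
top fixed roller -72.9805479209412 85.48280690789045 max nearby 86.62670530787277
top fixed roller 70.2653363122405 85.5392652037711 max nearby 86.11021593973268
side saddle 195 [-19.4514  -1.2765  20.5101] [-104.2355  -63.8764] [81.6131 91.1829]
side keeper 155 [-19.2385   1.1727  20.6904] [60.6003 84.0622] [77.366  88.4939]
side fixed roller -72.43690848736964 87.19297034468276 max nearby 87.9514634332854
side fixed roller 70.31676220638784 87.17764386655244 max nearby 87.43529673144651
```

```bash
cat > r.py <<'E'
from h import *
from cell import manip,inverse_kinematics,cams,order
np.set_printoptions(precision=4,suppress=True,linewidth=200)
def rv(ang,tip,flip):
    """roller axis direction u (heading ang, raised by tip at its + end); tool x = perpendicular, down"""
    u=np.array([np.cos(ang)*np.cos(tip),np.sin(ang)*np.cos(tip),np.sin(tip)])
    n=np.array([-np.cos(ang)*np.sin(tip),-np.sin(ang)*np.sin(tip),np.cos(tip)])
    x=-n; z=u*flip; y=np.cross(z,x)
    return R.from_matrix(np.c_[x,y,z]).as_rotvec()
def tcp(ctr,ang,tip):  # roller centre at grasp point -> TCP
    n=np.array([-np.cos(ang)*np.sin(tip),-np.sin(ang)*np.sin(tip),np.cos(tip)])
    return np.asarray(ctr)-0.019*n
def st():
    s=manip.state();print("t%.2f tcp"%s["clock"],s["tool_pos"],"F",s["contact_force"],"M",s["moment"],"w %.4f"%s["gripper_width"]);return s
E
python3 - <<'E'
from r import *
ra=np.radians(74.25);ma=np.radians(96.75)
for f in(1,-1):
    a=inverse_kinematics(tcp([.539,-.2042,.055],ra,0),rv(ra,0,f)); b=inverse_kinematics(tcp([.592,.2,.09],ma,.26),rv(ma,.26,f))
    print(f,a,b)
E
```

```text
1 None None
-1 [-0.4054  0.286   1.9869 -0.      0.8687 -0.1305] [ 0.153   0.3148  1.8936  0.3216  0.949  -0.1553]
```

Run:
```python
from r import *
ra=np.radians(74.25);o=rv(ra,0,-1)
manip.move_pose(tcp([.539,-.2042,.17],ra,0),o);st()
manip.set_gripper(0.06)
manip.move_linear(tcp([.539,-.2042,.056],ra,0),rate=0.12);s=st()
print(s["tcp_rot"],o)
```

```text
t3.17 tcp [ 0.5394 -0.2036  0.1511] F [-0.5056  0.0144  0.4092] M [-0.0557  0.0777  0.0088] w 0.0884
t4.86 tcp [ 0.5398 -0.2045  0.0379] F [ 0.8957 -0.5437 -0.0649] M [-0.0242  0.1775 -0.06  ] w 0.0600
[ 1.4092  1.0649 -1.4077] [ 1.4088  1.0664 -1.4088]
```

Run:
```python
from r import *
ra=np.radians(74.25)
manip.set_gripper(0.02,45);manip.dwell(.3);st()
manip.move_linear(tcp([.539,-.2042,.20],ra,0),rate=0.12);manip.dwell(.3);st()
for n in("top","side"):
    c=cams.capture(n);np.savez(n+"1.npz",**c);cv2.imwrite(f"pics/{n}1.png",c["image"])
t=cv2.imread("pics/top1.png");s=cv2.imread("pics/side1.png")
a=cv2.resize(t[190:330,340:500],(420,368));b=cv2.resize(s[190:360,230:400],(368,368))
cv2.imwrite("pics/g1.png",np.hstack([a,b]))
```

```text
t5.75 tcp [ 0.5385 -0.2041  0.0371] F [-5.037  -0.3392  5.3447] M [0.0076 0.7685 0.0195] w 0.0284
t7.40 tcp [ 0.5388 -0.2041  0.1805] F [-0.8138  0.1744 -1.8486] M [-0.0342  0.0415  0.0415] w 0.0283
```

View pics/g1.png

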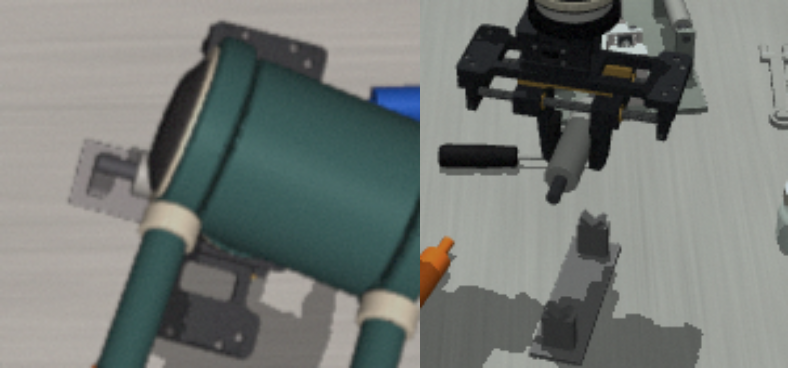

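```bash
cat >> r.py <<'E'
ma=np.radians(96.75); RM=np.array([[np.cos(ma-np.pi/2),-np.sin(ma-np.pi/2)],[np.sin(ma-np.pi/2),np.cos(ma-np.pi/2)]])
O=np.array([.5912,.2021]); XC=-0.8
def tgt(Ey,Ez,tip,x=0.):   # spring-end face centre in mount mm -> TCP, rotvec
    t=np.radians(tip); c=np.array([x+XC,Ey+75*np.cos(t),Ez+75*np.sin(t)])/1e3
    n=np.array([0,-np.sin(t),np.cos(t)]); g=c-0.018*n
    return np.r_[O+RM@g[:2],g[2]], rv(ma,t,-1)
def inv(s,tip=None):   # from state: E in mount mm, tip
    M=R.from_rotvec(s["tcp_rot"]).as_matrix(); n=-M[:,0]; u=-M[:,2]
    c=s["tool_pos"]+0.018*n-0.075*u
    e=np.r_[(c[:2]-O)@RM,c[2]]*1e3; e[0]-=XC
    return e,np.degrees(np.arcsin(u[2])),np.degrees(np.arctan2(u[1],u[0]))-96.75
def rep(F0=np.zeros(3)):
    s=manip.state();e,t,h=inv(s);f=s["contact_force"]-F0;fm=np.r_[f[:2]@RM,f[2]]
    print("t%.2f E %s tip %.2f head %.2f F(mount) %s M %s"%(s["clock"],e.round(2),t,h,fm.round(2),s["moment"].round(3)));return s,e,fm
E
python3 - <<'E'
from r import *
p,o=tgt(-63,130,13);manip.move_pose(p,o);manip.dwell(.3);rep()
p,o=tgt(-63,100,13);manip.move_linear(p,rate=.08);manip.dwell(.4);rep()
for n in("top","side"):
    c=cams.capture(n);np.savez(n+"2.npz",**c);cv2.imwrite(f"pics/{n}2.png",c["image"])
t=cv2.imread("pics/top2.png");s=cv2.imread("pics/side2.png")
a=cv2.resize(t[170:310,120:300],(400,311));b=cv2.resize(s[120:260,250:390],(400,400))
b=cv2.resize(b,(311,311)) if 0 else b
a=cv2.copyMakeBorder(a,0,89,0,0,cv2.BORDER_CONSTANT)
cv2.imwrite("pics/g2.png",np.hstack([a,b]))
E
```

```text
t9.36 E [  0.12 -63.76 130.16] tip 13.00 head -0.07 F(mount) [-0.78  0.11 -2.09] M [-0.229  0.041  0.029]
t10.28 E [  0.28 -62.95 100.46] tip 13.00 head 0.01 F(mount) [ 0.09  0.03 -2.4 ] M [-0.215  0.025 -0.007]
```

View pics/g2.png

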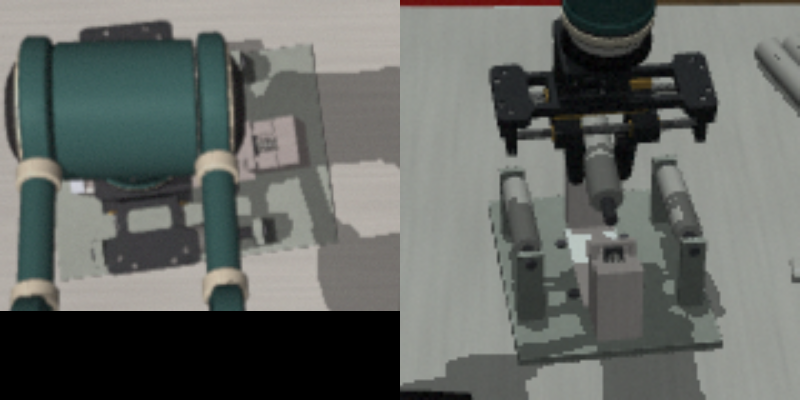

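Run:
```python
from r import *
c=load("side2.npz");im=c["image"]
def w(x,y,z): 
    g=np.array([x+XC,y,z])/1e3;return np.r_[O+RM@g[:2],g[2]]
t=np.radians(13)
S=8;x0,y0=305,160
o=cv2.resize(im[y0:y0+75,x0:x0+100],None,fx=S,fy=S,interpolation=cv2.INTER_CUBIC)
def dot(P,col):
    u=(proj(c,P)[0]-[x0,y0]+.5)*S;cv2.circle(o,tuple(int(v) for v in u),3,col,-1)
E=np.array([.28,-62.95,100.46]);U=np.array([0,np.cos(t),np.sin(t)])
for a in np.radians(range(0,360,30)):
    for k,rr in((0,6),(25,6),(25,15)):
        dot(w(*(E+k*U+rr*(np.cos(a)*np.array([1,0,0])+np.sin(a)*np.array([0,-np.sin(t),np.cos(t)])))),(0,0,255) if k==0 else (0,255,255))
for sx in(-9,9):
    for y,z in((-70+1,86),(-76+1,86)): dot(w(sx,y,z),(0,255,0))
for sx in(-20,20):
    dot(w(sx,-64.5+1,64),(255,0,0)); dot(w(sx,-104.5,81),(255,0,0));dot(w(sx,-95,81),(255,0,0))
cv2.imwrite("pics/z2.png",o)
```

```text
(no output)
```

View pics/z2.png

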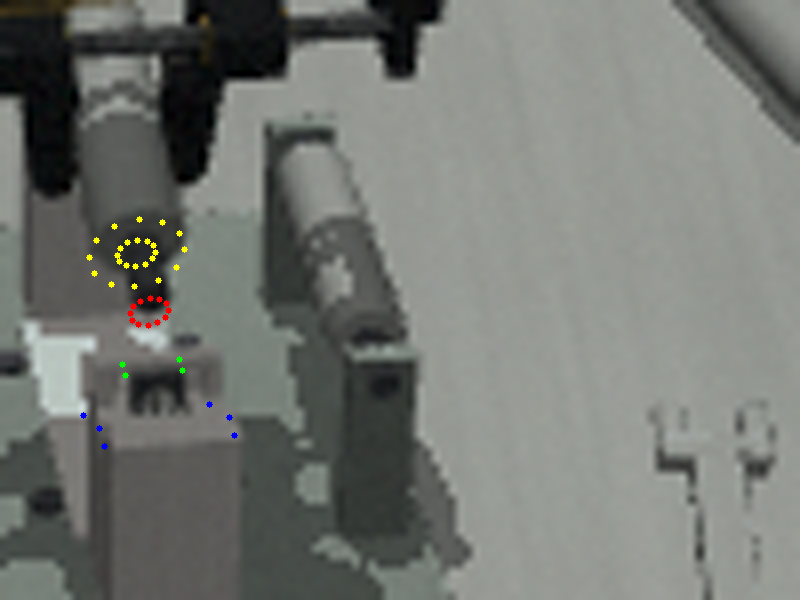

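Run:
```python
from r import *
from scipy.optimize import least_squares
c=load("side2.npz");C=cloud(c)
q=np.concatenate([(C[...,:2]-O)@RM,C[...,2:]],-1)*1e3;q[...,0]-=XC
v,u=np.mgrid[:480,:640]
t=np.radians(13);E=np.array([.28,-62.95,100.46]);U=np.array([0,np.cos(t),np.sin(t)])
d=q-E;al=d@U;rd=np.linalg.norm(d-al[...,None]*U,axis=-1)
k=(rd<23)&(al>-15)&(al<80)&(v<205)
h=np.histogram(al[k],bins=range(-15,82,4));
for a in range(-14,80,4):
    m=k&(abs(al-a)<2)
    if m.sum()>2:
        dd=d[m]-al[m][:,None]*U; nrm=dd@np.array([0,-np.sin(t),np.cos(t)])
        print(a,m.sum(),"r",np.median(rd[m]).round(1),"x",np.median(dd[:,0]).round(1),"n",np.median(nrm).round(1))
m=k&(al>32)&(al<58)&(rd>8)
Q=q[m]
def f(p):
    U2=np.array([p[2],np.cos(p[3]),np.sin(p[3])]);U2/=np.linalg.norm(U2)
    dd=Q-[p[0],-20,p[1]];a=dd@U2;return np.linalg.norm(dd-a[:,None]*U2,axis=1)-15
for fix in(0,1):
    g=(lambda p:f([p[0],p[1],0,t])) if fix else f
    r=least_squares(g,[0,E[2]+43*np.tan(t)] if fix else [0,E[2]+43*np.tan(t),0,t],loss="soft_l1");print(m.sum(),r.x,"pred z",E[2]+(42.95)*np.tan(t),np.degrees(r.x[-1]),r.cost/m.sum())
```

```text
-14 3 r 19.0 x 17.7 n -7.3
-10 12 r 13.1 x 4.5 n -9.2
-6 5 r 16.8 x -13.7 n -11.9
-2 3 r 5.6 x 4.4 n 1.9
2 6 r 5.0 x -0.3 n 2.3
6 11 r 6.0 x 0.0 n 5.6
10 6 r 7.4 x 0.9 n 6.2
14 5 r 7.2 x 1.7 n 6.2
18 5 r 9.9 x 1.7 n 9.8
22 5 r 5.6 x -2.2 n 4.1
26 37 r 10.5 x 1.1 n 7.9
30 27 r 12.8 x -1.6 n 10.7
34 22 r 15.5 x -3.2 n 13.0
38 13 r 16.4 x 7.4 n 14.1
42 13 r 15.3 x -4.8 n 14.1
46 15 r 16.5 x -6.4 n 13.5
50 17 r 16.8 x -0.8 n 14.3
54 8 r 16.4 x -0.3 n 15.2
58 15 r 16.4 x -2.5 n 14.2
62 15 r 17.8 x -1.7 n 14.8
66 29 r 17.9 x -10.7 n 7.4
70 32 r 17.9 x -0.5 n 8.8
74 14 r 17.2 x 1.5 n 13.2
78 16 r 17.1 x 0.8 n 13.9
94 [  1.5486 112.0623  -0.0222   0.2288] pred z 110.37578880884293 13.111392268073713 0.8870137454777706
94 [  1.5724 112.0564] pred z 110.37578880884293 6420.356172946958 0.8898023346322789
```

Run:
```python
from r import *
s,e,f=rep();F0=s["contact_force"]
p,o=tgt(-62.5,78,13);manip.move_linear(p,rate=.05);manip.dwell(.2);s,e,f=rep(F0)
np.save("F0.npy",s["contact_force"])
for z in(75,73,71.5):
    p,o=tgt(-62.5,z,13);manip.move_linear(p,rate=.03);manip.dwell(.15);s,e,f=rep(F0)
    if np.linalg.norm(f)>3: print("contact");break
```

```text
t10.38 E [  0.14 -62.99 100.29] tip 13.00 head 0.00 F(mount) [ 0.85  0.11 -2.18] M [-0.2    0.073 -0.027]
t11.18 E [  0.38 -62.46  78.44] tip 13.00 head 0.01 F(mount) [-1.82 -0.26  1.58] M [-0.174  0.061 -0.048]
t11.57 E [ -0.01 -62.51  75.01] tip 13.00 head -0.00 F(mount) [-0.9  -0.12  0.49] M [-0.252  0.02   0.004]
t11.97 E [ -0.01 -62.5   72.98] tip 13.00 head -0.00 F(mount) [-2.05 -0.61 -0.58] M [-0.23   0.034 -0.033]
t12.38 E [  0.02 -62.51  71.49] tip 13.00 head 0.00 F(mount) [-1.31  0.5   0.97] M [-0.235  0.027 -0.043]
```

```bash
cat >> r.py <<'E'
def avg(F0=np.zeros(3),n=5,q=False):
    f=[];g=[]
    for i in range(n):
        manip.dwell(.02);s=manip.state();f.append(s["contact_force"])
    e,t,h=inv(s);f=np.mean(f,0)-F0;fm=np.r_[f[:2]@RM,f[2]]
    print("t%.2f E %s tip %.2f F(mount) %s M %s"%(s["clock"],e.round(2),t,fm.round(2),s["moment"].round(3)))
    return f+F0,e,fm
E
python3 - <<'E'
from r import *
F0,_,_=avg(n=8);np.save("F0.npy",F0)
for y in np.arange(-64.5,-76,-1.):
    p,o=tgt(y,71.5,13);manip.move_linear(p,rate=.02);f,e,fm=avg(F0,4)
    if fm[1]>6.5 or np.linalg.norm(fm)>9: print("contact");break
E
```

```text
t12.51 E [  0.01 -62.49  71.53] tip 13.00 F(mount) [ 0.25 -0.09 -2.08] M [-0.242  0.015  0.082]
t12.82 E [  0.02 -64.61  71.54] tip 13.00 F(mount) [-0.38 -0.01 -0.34] M [-0.231  0.016 -0.046]
t13.14 E [  0.02 -65.53  71.52] tip 13.00 F(mount) [-0.03  0.44  0.09] M [-0.221  0.022  0.019]
t13.46 E [ -0.01 -66.55  71.49] tip 13.00 F(mount) [-0.08  0.33 -0.22] M [-0.169  0.005  0.008]
t13.78 E [ -0.   -67.52  71.51] tip 13.00 F(mount) [-0.31  0.07 -0.23] M [-0.199  0.065  0.016]
t14.09 E [ -0.03 -68.51  71.48] tip 13.00 F(mount) [-0.15 -0.33 -0.27] M [-0.258  0.041  0.007]
t14.41 E [  0.02 -69.54  71.53] tip 13.00 F(mount) [-0.39  0.13  0.39] M [-0.185  0.088  0.025]
t14.72 E [ -0.01 -70.02  71.57] tip 13.04 F(mount) [-0.39  3.63  0.63] M [0.334 0.129 0.032]
t15.04 E [ -0.01 -71.06  71.57] tip 13.04 F(mount) [-0.15  5.42  0.83] M [0.524 0.104 0.016]
t15.36 E [ -0.01 -71.84  71.61] tip 13.06 F(mount) [-0.47  6.47  0.73] M [0.672 0.139 0.011]
t15.68 E [  0.01 -72.58  71.65] tip 13.08 F(mount) [-0.11  6.75  0.78] M [0.745 0.135 0.004]
contact
```

Run:
```python
from r import *
F0=np.load("F0.npy")
for y in (-75,-76.5,-78,-79.3,-80.3,-81,-81.7):
    p,o=tgt(y,71.3,13);manip.move_linear(p,rate=.02);f,e,fm=avg(F0,4)
    if fm[1]>15.5 or e[1]<-79.5 or abs(fm[2])>5: print("stop");break
```

```text
t15.99 E [  0.01 -73.69  71.54] tip 13.12 F(mount) [-0.44  8.54  1.32] M [0.958 0.282 0.056]
t16.31 E [  0.01 -74.81  71.6 ] tip 13.15 F(mount) [-0.27  9.2   1.35] M [ 1.194  0.225 -0.038]
t16.62 E [  0.04 -75.92  71.7 ] tip 13.18 F(mount) [-0.5  10.81  1.38] M [ 1.397  0.176 -0.022]
t16.94 E [ -0.   -76.88  71.71] tip 13.21 F(mount) [-0.24 11.5   1.44] M [1.495 0.304 0.026]
t17.26 E [  0.03 -77.61  71.76] tip 13.23 F(mount) [-0.93 12.65  1.23] M [ 1.613  0.304 -0.029]
t17.57 E [  0.05 -78.14  71.81] tip 13.25 F(mount) [-0.5  13.47  1.7 ] M [1.752 0.302 0.026]
t17.89 E [  0.03 -78.65  71.82] tip 13.26 F(mount) [-0.51 13.59  1.27] M [ 1.831  0.278 -0.034]
```

Run:
```python
from r import *
F0=np.load("F0.npy")
for y in (-82.3,-82.9,-83.4,-83.9):
    p,o=tgt(y,71.1,13);manip.move_linear(p,rate=.02);manip.dwell(.1);f,e,fm=avg(F0,8)
    if fm[1]>15.7 or e[1]<-80.6 or abs(fm[2])>5: print("stop");break
c=cams.capture("side");np.savez("side3.npz",**c)
cv2.imwrite("pics/s3.png",cv2.resize(c["image"][120:260,250:400],(642,600),interpolation=cv2.INTER_CUBIC))
```

```text
t18.38 E [  0.03 -79.1   71.67] tip 13.28 F(mount) [-0.57 14.19  1.6 ] M [ 1.951  0.322 -0.063]
t18.86 E [  0.03 -79.54  71.7 ] tip 13.29 F(mount) [-0.16 14.6   1.61] M [ 1.948  0.276 -0.02 ]
t19.34 E [  0.02 -79.91  71.7 ] tip 13.30 F(mount) [-0.02 15.44  2.11] M [ 2.043  0.365 -0.037]
t19.82 E [  0.01 -80.26  71.7 ] tip 13.31 F(mount) [-0.61 15.87  1.84] M [2.092 0.279 0.027]
stop
```

View pics/s3.png

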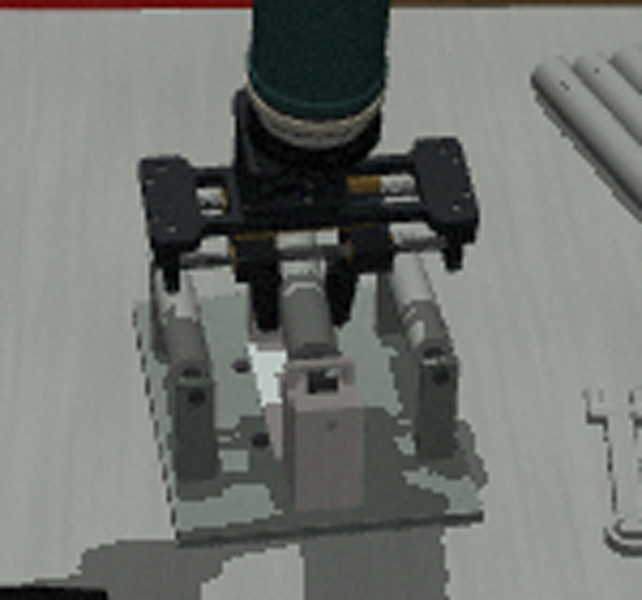

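Run:
```python
from r import *
F0=np.load("F0.npy")
for tip in (11,9,7.5,6,5):
    t=np.radians(tip+.3)
    ez=64+6*np.cos(t)+1.2-.6*(13-tip)/13
    ey=-81.64+6*np.sin(t)-3.65
    p,o=tgt(ey,ez,tip);manip.move_linear(p,rate=.03,rot=o);f,e,fm=avg(F0,5)
    if fm[1]>18 or fm[1]<13 or abs(fm[2])>5 or abs(fm[0])>4: print("stop");break
```

```text
t20.21 E [ -0.01 -80.34  71.46] tip 11.31 F(mount) [-0.67 15.8   1.77] M [ 2.109  0.328 -0.05 ]
t20.54 E [  0.01 -80.52  71.27] tip 9.30 F(mount) [-0.64 15.58  1.02] M [ 2.167  0.407 -0.027]
t20.88 E [  0.06 -80.67  71.17] tip 7.81 F(mount) [-0.92 15.3   1.14] M [ 2.125  0.325 -0.014]
t21.21 E [  0.05 -80.83  70.97] tip 6.31 F(mount) [-0.89 15.58  0.23] M [ 2.109  0.389 -0.057]
t21.54 E [  0.08 -80.95  70.94] tip 5.32 F(mount) [-1.19 16.83  0.68] M [ 2.193  0.406 -0.007]
```

Run:
```python
from r import *
F0=np.load("F0.npy")
for tip in (4,3,2,1,.3,-.3):
    t=np.radians(tip+.3)
    ez=64+6*np.cos(t)+1.2-.6*(13-tip)/13
    ey=-81.64+6*np.sin(t)-3.6
    p,o=tgt(ey,ez,tip);manip.move_linear(p,rate=.03,rot=o);f,e,fm=avg(F0,6)
    if fm[1]>19 or fm[1]<13 or abs(fm[2])>5 or abs(fm[0])>4: print("stop");break
```

```text
t21.89 E [  0.08 -81.    70.81] tip 4.32 F(mount) [-0.52 15.89  0.43] M [ 2.205  0.426 -0.029]
t22.24 E [  0.07 -81.06  70.72] tip 3.32 F(mount) [-0.72 15.94 -0.05] M [ 2.271  0.437 -0.02 ]
t22.59 E [  0.11 -81.16  70.63] tip 2.32 F(mount) [-0.92 15.69  0.28] M [ 2.163  0.516 -0.061]
t22.94 E [  0.11 -81.24  70.55] tip 1.33 F(mount) [-0.89 16.44 -0.38] M [ 2.258  0.472 -0.07 ]
t23.29 E [  0.17 -81.29  70.54] tip 0.64 F(mount) [-1.28 15.92  0.07] M [ 2.226  0.435 -0.015]
t23.64 E [  0.27 -81.35  70.8 ] tip 0.04 F(mount) [-1.41 16.09  1.46] M [ 2.312  0.587 -0.099]
```

Run:
```python
from r import *
F0=np.load("F0.npy")
for y in np.arange(-84,-70,1.):
    p,o=tgt(y,70.35,-.2);manip.move_linear(p,rate=.02,rot=o);f,e,fm=avg(F0,4)
    if fm[1]<2.5 or abs(fm[2])>6 or abs(fm[0])>5: print("stop");break
```

```text
t23.96 E [  0.3  -80.26  70.7 ] tip 0.13 F(mount) [-1.93 15.5   2.22] M [ 2.152  0.565 -0.081]
t24.27 E [  0.29 -79.54  70.69] tip 0.10 F(mount) [-1.63 14.69  2.06] M [ 2.002  0.551 -0.061]
t24.59 E [  0.31 -78.8   70.74] tip 0.08 F(mount) [-1.5  13.42  2.27] M [ 1.9    0.55  -0.071]
t24.91 E [  0.33 -78.09  70.79] tip 0.06 F(mount) [-1.81 12.72  2.26] M [ 1.706  0.546 -0.095]
t25.23 E [  0.3  -77.32  70.79] tip 0.04 F(mount) [-1.9  12.01  2.72] M [ 1.648  0.519 -0.088]
t25.54 E [  0.33 -76.59  70.82] tip 0.02 F(mount) [-2.03 11.03  2.69] M [ 1.527  0.497 -0.107]
t25.86 E [  0.34 -75.84  70.87] tip -0.00 F(mount) [-2.01 10.12  2.72] M [ 1.392  0.501 -0.087]
t26.18 E [  0.29 -75.1   70.86] tip -0.03 F(mount) [-1.97  9.47  3.07] M [ 1.213  0.442 -0.145]
t26.49 E [  0.3  -74.38  70.87] tip -0.05 F(mount) [-1.73  8.72  3.17] M [ 1.135  0.413 -0.109]
t26.81 E [  0.34 -73.94  70.96] tip -0.10 F(mount) [-1.54  6.65  3.05] M [ 0.848  0.466 -0.076]
t27.12 E [  0.37 -73.85  71.02] tip -0.18 F(mount) [-2.61  3.89  6.15] M [ 0.355  0.398 -0.128]
stop
```

Run:
```python
from r import *
F0=np.load("F0.npy")
p,o=tgt(-73.1,70.8,0);manip.move_linear(p,rate=.02,rot=o);avg(F0,5)
p,o=tgt(-72.4,70.8,0);manip.move_linear(p,rate=.02,rot=o);f,e,fm=avg(F0,5)
```

```text
t27.46 E [  0.36 -73.76  70.89] tip -0.04 F(mount) [ 0.04 -0.74  3.73] M [-0.274 -0.016 -0.085]
t27.79 E [  0.35 -73.69  70.96] tip -0.11 F(mount) [ 0.22 -5.12  3.41] M [-0.858 -0.166 -0.137]
```

Run:
```python
from r import *
F0=np.load("F0.npy")
p,o=tgt(-73.2,70.9,0);manip.move_linear(p,rate=.02,rot=o);avg(F0,5)
manip.set_gripper(.048);manip.dwell(.2);avg(F0,5)
s=manip.state();print(s["gripper_width"])
p=s["tool_pos"].copy();p[2]+=.05;manip.move_linear(p,rate=.06);avg(F0,4)
p[2]+=.12;manip.move_linear(p,rate=.12)
manip.set_joints([1.138,0.264,1.604,0,1.274,-0.037]);manip.dwell(.3);avg()
for n in("top","side"):
    c=cams.capture(n);np.savez(n+"4.npz",**c);cv2.imwrite(f"pics/{n}4.png",c["image"])
t=load("top4.npz")["image"];s=load("side4.npz")["image"]
a=cv2.resize(t[180:305,125:285],(400,312),interpolation=2);b=cv2.resize(s[160:255,265:375],(361,312),interpolation=2)
cv2.imwrite("pics/g4.png",np.hstack([a,b]))
```

```text
t28.12 E [  0.33 -73.7   70.9 ] tip -0.04 F(mount) [ 1.76 -4.    2.12] M [-0.775 -0.299 -0.165]
t28.88 E [  0.02 -73.16  70.94] tip 0.00 F(mount) [ 0.18 -0.09  2.29] M [-0.03   0.029  0.   ]
0.047813483371342363
t29.93 E [ -0.47 -73.24 120.29] tip -0.01 F(mount) [0.26 0.13 1.71] M [-0.013  0.085  0.002]
t33.39 E [-212.69  419.44  256.63] tip -0.00 F(mount) [ 0.31 -0.02 -0.26] M [0.042 0.039 0.056]
```

View pics/g4.png

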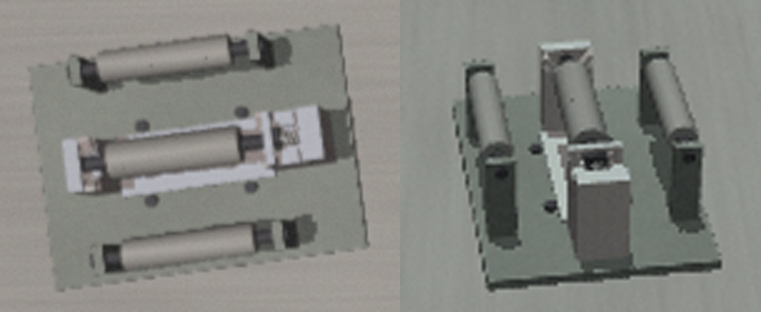

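View pics/top4.png

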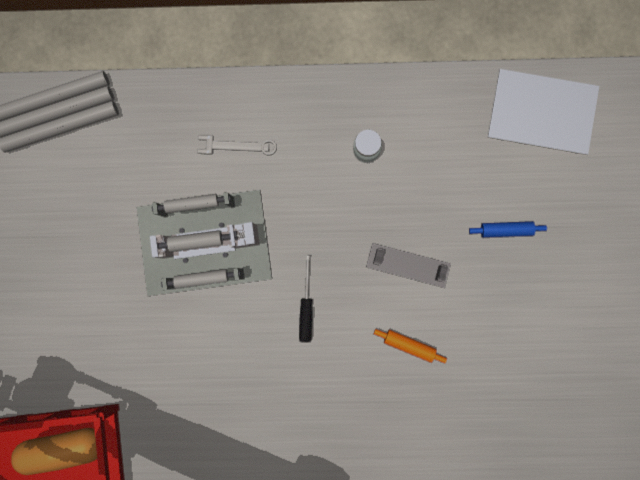

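Run:
```python
from r import *
for n in("top","side"):
    C=cloud(load(n+"4.npz"));q=np.concatenate([(C[...,:2]-O)@RM,C[...,2:]],-1)*1e3
    k=(abs(q[...,0]-XC)<16)&(q[...,1]>-49)&(q[...,1]<50)&(q[...,2]>76)&(q[...,2]<95)
    Q=q[k];
    l=np.polyfit(Q[:,1],Q[:,0],1);m=abs(Q[:,0]-np.polyval(l,Q[:,1]))<5;h=np.polyfit(Q[m,1],Q[m,2],1)
    print(n,len(Q),"yrange",np.percentile(Q[:,1],[1,99]),"x",l,"top z",h)
a=load("top0.npz")["image"].astype(int);b=load("top4.npz")["image"].astype(int);d=abs(a-b).max(2)
print("tools/jar diff",d[125:165,190:290].max(),d[125:165,345:390].max(),d[250:345,290:320].max())
order.close_job()
```

```text
top 769 yrange [-48.2305  48.9429] x [ 0.0115 -1.2912] top z [ 0.007  85.6917]
side 254 yrange [-48.6007  47.4125] x [-0.     -1.0204] top z [ 0.0153 87.2475]
tools/jar diff 8 8 18
the job is handed in; nothing more can be done
```

The loose roller is in the middle place of the transfer unit, held between the spring pad and the keeper's end wall. I handed the job in at about 33 s of the 69 s allowed; it gives no verdict.

- **Fitting:** I gripped the roller at its middle and tipped it 13°. I tucked the lower stub under the bridge and met the pad by feel about 1 mm to the +y side of nominal. I then pressed the pad about 10 mm in, with about 16 N measured at the wrist. The other end tipped down past the lip without a force rise. I let the roller slide back until it met the end wall, released it and moved the arm clear.
- **Forces:** The wrist read 17 N at most while pressing. When seating I overshot slightly and pushed about 5 N into the end wall, then backed off to about 4 N before opening. I estimate the total contact was about 25 N there, under the 35 N limit, but the wrist readings cannot show that sum directly.
- **Last camera checks:** The roller lies under both bridge and lip, its centre within about 1.5 mm of the mount's axes in x. Its top sits at 86 to 87 mm where 85 is expected; both cameras also read slightly high elsewhere, so this matches a seated roller.
- **Angles:** Both cameras put the axis within about 0.012 rad of the mount's y. The level readings disagree a little, 0.007 rad from the top camera and 0.015 from the side, both within the 0.05 allowed.
- **Bystanders:** The screwdriver, wrench and jar show no visible change from the first picture.

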